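# Sort two inspected brackets and lock the carrier rack

### The job

Sort the two inspected steel brackets by the tag on top: stand the green-tagged one squarely in the green nest on the sloped carrier rack, seated fully down on the deck, and stand the red-tagged one upright in the flat red reject tray. Only when both are in place, swing the rack's yellow keeper bar by its black knob across over the green-tagged bracket until it snaps fully home in its detent. Leave everything else on the bench where it is.

Things in the scene. Friction and masses are not known exactly. Their poses are not given: they have to be found in the camera images.
- bracket_green: U-shaped sheet-metal bracket with a green tag (26 x 30 mm) on its flat top; 54 mm along x, 50 mm along y over the outsides of its two legs (4 mm plates), 42 mm high, open at both x ends. 160 g. Origin: centre of its underside, z up. Grip it across the legs, along y (50 mm). A half turn about z makes no difference
- bracket_red: the same bracket but with a red tag; same size, origin and axes. The two may start in each other's place
- deck: sloped grey deck of the rack, fixed. Origin: centre of the green nest on the deck surface, 75 mm above the bench. x points up the slope, roughly towards the robot; z is the deck's normal, leaning 27 degrees (0.47 rad) away from the robot. Nest: 62 mm (x) by 58 mm (y) inside four 6 mm high green ledges: 4 mm play each way for a bracket whose x and y lie along the deck's
- rack: blue stand under the deck, fixed to the bench, 244 mm wide. Origin on the bench under the nest centre. The deck plate spans deck x -85 to 115, y -120 to 120 mm. On it stand the hinge post (radius 12, 45 mm high, at deck x 0, y 95 mm) and the detent post (radius 13, 26 mm high, with a sprung ball reaching 42 mm, at deck x 10, y -78 mm)
- keeper (a joint): swing of the yellow keeper bar in rad about the deck's z: 0 = shut across the nest, home in the detent; grows as the bar swings open up the slope, to 1.6; starts at 1.1 to 1.5. It stays where it is left; from 0.13 rad a sprung ball resists (3 to 5 N at the knob), below about 0.05 rad it snaps the bar home
- keeper_hinge (a point): point on the bar's hinge axis at deck x 0, y 95, z 46 mm, level with the bar's underside. The bar (16 mm wide, 8 mm thick, 194 mm long) runs 46 to 54 mm above the deck, 4 mm above a seated bracket
- keeper_knob (a point): middle of the grip of the upright black knob at the bar's free end, 185 mm from the hinge axis; knob 16 mm in diameter, 38 mm tall along the deck's z, this point 18 mm below its top and 74 mm above the deck surface
- tray: flat open red reject tray, 170 x 170 mm outside, 22 mm high, walls and floor 5 mm, fixed to the bench. Origin: centre of its underside, z up, x and y along its sides
- tape: bystander: blue tape roll lying flat, 52 mm in diameter, 24 mm high; origin centre of underside
- rivet_jar: bystander: small jar, 52 mm in diameter, 60 mm high; origin centre of underside
- solvent_can: bystander: blue can, 66 mm in diameter, 120 mm high; origin centre of underside
- screwdriver: bystander: screwdriver lying on the bench along its x, about 200 mm long
- wrench: bystander: flat wrench lying on the bench along its x, about 180 mm long
- centre_weight: bystander: brass weight, 44 mm in diameter, 45 mm high; origin centre of underside
Things that resemble listed ones, but are neither listed nor needed, are in the scene too. Leave any pink look-alike of the bracket_green alone. What is shaped like the bracket_red but blue or purple is not meant.

How it is judged:
By the outcome, as a careful person would: the job done as asked, in the order asked, and still so for the second after the job is handed in, with the robot touching nothing.
It also fails if it takes over 72 s, if anything falls off the work surface, if the arm or the gripper's body presses on something with over 40 N, if the wrist force passes 120 N, or if a joint passes its speed limit or range.

### The arm

A 6-joint arm with a two-finger parallel gripper is mounted at the origin on the work surface. World frame = base frame: x ahead of the robot, y to its left, z up, the work surface at z = 0. Lengths are in m, angles in rad, forces in N, time in s.
With the tool pointing down it reaches from about 0.25 to 0.775 m from the base axis. Payload 8.9 kg.
Tool frame: the origin (TCP) lies between the finger pads; the fingertips stand bot.tip_reach ahead of it and the grasp point (between the pads) is the TCP (bot.tip_reach is the distance from the TCP to the fingertips, in m); z points along the fingers, y is the line along which they close (so a half turn about z gives the same grasp; the last joint's range is limited). The gripper opens to 85 mm and grips with 20 to 120 N. Pads are 22 mm wide; open, the fingers measure 114 mm over their backs; the gripper's body (76 mm by 85 mm) begins 54 mm behind the grasp point. The pads swing forward as they close: fully open they stand 13 mm farther back than shut.
Start: joints at [-1.435, 0.291, -0.153, 1.127, 0, 1.431], TCP at [0.142, -0.505, 0.215] pointing down, gripper open.
Joint ranges: [-2.52, 2.52], [-0.91, 1.74], [-1.3, 1.37], [-1.96, 2.02], [-1.52, 1.47], [-3.14, 3.14]. Speed limits (rad/s): [2.22, 2.22, 2.79, 3.14, 3.14, 3.14].

### API

Orientations are given as a unit quaternion [w, x, y, z].
In Python, from workcell import sensors, viewer, job, bot gives the robot as it stands. The module is installed in compiled form; this text tells all that it offers.
- The arm moves only by the tool move_arm, never from a script. Its argument "motion" is one flat list of numbers, 6 for each row, row after row: the shift along the tool's x, y, z in mm, then the turn, a rotation vector about the tool's x, y, z in degrees. In form: [x, y, z, rx, ry, rz, x, y, z, rx, ry, rz, ...]. A call has 1 to 12 rows; each row is the pose to reach, as a shift and turn from the pose commanded when the call began, along the tool's axes at that moment; what a row does not reach only later rows make up. A row lasts 1/12 s, in which the tool goes at most 41.7 mm and 7.16 degrees, less where a joint would pass 70% of its speed; a pose out of reach is approached as far as the arm can. A call with a gripper value outside its range is refused whole. "jaw" is the finger opening in mm, from 0 to 85.4, set as the call begins (left out, the last holds). The fingers move at their own pace and stop on an object; "force" is the grip in N (left out, the last holds). Time passes only in rows, so rows that repeat a pose let the fingers close. It gives the time, the measured TCP pose, the force, the opening and the grip force at its end, in the units of the state.
- sensors.sense(): the state, without advancing time (a new reading comes with each control period).
- viewer.grab_frame(name): name is "scene" or "top"; returns the picture (400x640x3 uint8, red, green, blue); there is no depth.
- viewer.calibration(name): a dict with "mtx" (3x3 intrinsics, pixels), "R" (3x3) and "t" (3): a world point X has camera coordinates R X + t. Camera axes: x right, y down, z forward; pixel columns grow to the right and rows downward; lengths in m; the calibration is good to about 2 mm. A picture is of the moment at which its call begins. calibration takes no time and is no camera call.
- job.hand_in(): hands the job in; it is judged then, once.
The state is a dict: "time_s": time; "qpos": joint angles; "qd": joint speeds; "joint_torque": joint torques, N m; "position": TCP position; "eef_rot": TCP orientation; "ft_force": force on the tool from outside, world axes, zero at the start; "moment": the same for the moment, N m; "opening": finger opening in m; "gripper_force": force on a finger pad.
Only numpy, scipy, OpenCV 4.12 (cv2) and the standard library are available. Lean on these libraries where they do the work, as an engineer would, in place of code of your own. Each camera call takes 0.05 s, during which the arm holds its last target. There are 200 camera calls.

## Working session

There is one attempt and no reset: what is moved stays moved. The work goes in short steps, Python scripts to look and compute and a tool call to move; the robot and the scene stay as the last step left them, time stands still between calls to the robot, and variables do not carry over. Pictures are saved under pics/ and viewed, at most 12 in all, crops included, and the job is handed in when it is done.

Besides the shell and the picture viewer there is one more tool, called by a JSON object that holds its "name" and its "arguments", one argument or row to a line. move_arm: Moves the arm, as the interface text tells. Its arguments: {"type":"object","properties":{"motion":{"type":"array"},"jaw":{"type":"number"},"force":{"type":"number"}},"required":["motion"]}

```bash
mkdir -p pics
python3 - <<'E'
from workcell import sensors, viewer, bot
import cv2,numpy as np
for n in ("scene","top"):
    cv2.imwrite(f"pics/{n}0.png",viewer.grab_frame(n)[:,:,::-1])
    c=viewer.calibration(n);print(n,np.round(c["mtx"],1).tolist(),np.round(-c["R"].T@c["t"],3),np.round(c["R"],3).tolist())
s=sensors.sense();print(s["time_s"],s["position"],s["eef_rot"],bot.tip_reach,s["opening"])
E
```

```text
scene [[516.5, 0.0, 325.8], [0.0, 516.5, 207.3], [0.0, 0.0, 1.0]] [ 1.437 -0.322  0.908] [[0.342, 0.939, -0.017], [0.608, -0.235, -0.759], [-0.717, 0.249, -0.651]]
top [[508.1, 0.0, 318.5], [0.0, 508.1, 195.4], [0.0, 0.0, 1.0]] [ 0.412 -0.005  1.308] [[0.027, -1.0, 0.003], [-0.993, -0.027, -0.111], [0.111, -0.0, -0.994]]
0.1 [ 0.1423924  -0.50492188  0.21419042] [-5.74333142e-04  9.90577339e-01  1.36953299e-01 -1.92253410e-06] 0.019 0.08563260179928768
```

View pics/scene0.png

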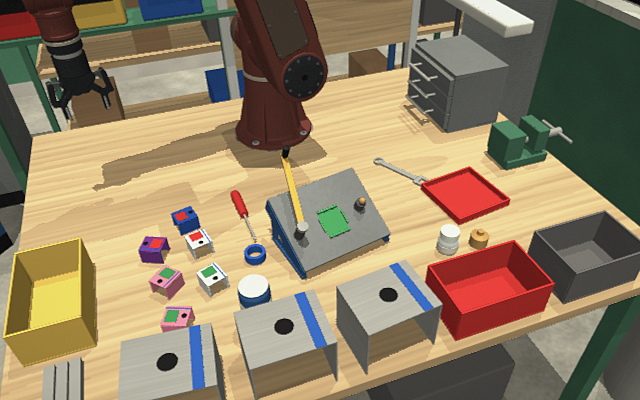

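View pics/top0.png

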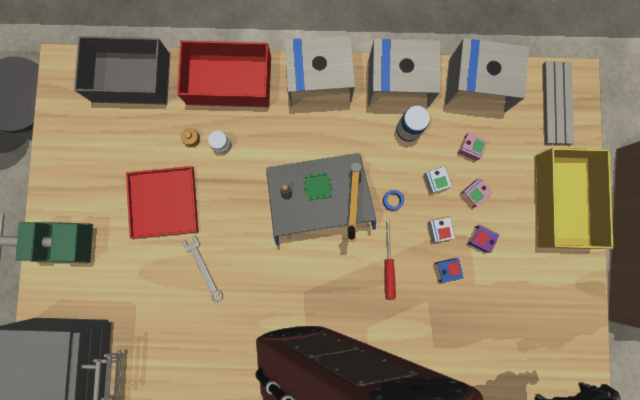

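Candidates (top image): the white-steel brackets at (438,180), green tag, and (441,230), red tag, fit the description. The pink ones (473,147) and (477,193), the purple (484,238) and the blue (449,270) are decoys. I'll confirm this in a crop.

```bash
cat > h.py <<'E'
from workcell import sensors, viewer, bot
import cv2,numpy as np
from scipy.spatial.transform import Rotation as Ro
def ray(n,px):
    c=viewer.calibration(n);d=c["R"].T@np.linalg.solve(c["mtx"],np.r_[px,1.]);return -c["R"].T@c["t"],d
def onz(n,px,z):
    o,d=ray(n,px);return o+d*(z-o[2])/d[2]
def tri(pa,pb):
    (o,d),(p,e)=ray("top",pa),ray("scene",pb)
    s=np.linalg.lstsq(np.c_[d,-e],p-o,rcond=None)[0];a,b=o+d*s[0],p+e*s[1]
    return (a+b)/2,np.linalg.norm(a-b)
def proj(n,X):
    c=viewer.calibration(n);p=c["mtx"]@(c["R"]@np.asarray(X)+c["t"]);return p[:2]/p[2]
def blobs(im,lo,hi,box,amin=15):
    x0,y0,x1,y1=box;h=cv2.cvtColor(im[y0:y1,x0:x1],cv2.COLOR_RGB2HSV);m=cv2.inRange(h,lo,hi)
    out=[]
    for c in cv2.findContours(m,cv2.RETR_EXTERNAL,cv2.CHAIN_APPROX_NONE)[0]:
        if cv2.contourArea(c)>=amin:
            M=cv2.moments(c);out.append((np.r_[M["m10"]/M["m00"]+x0,M["m01"]/M["m00"]+y0],cv2.contourArea(c),c[:,0]+[x0,y0]))
    return sorted(out,key=lambda o:-o[1])
E
python3 - <<'E'
from h import *
t=cv2.imread("pics/top0.png")[:,:,::-1];s=cv2.imread("pics/scene0.png")[:,:,::-1]
a=cv2.resize(t[125:290,255:505],None,fx=3.2,fy=3.2,interpolation=cv2.INTER_CUBIC)
cv2.imwrite("pics/crop_t.png",a[:,:,::-1])
b=cv2.resize(s[140:335,130:400],None,fx=2.95,fy=2.95,interpolation=cv2.INTER_CUBIC)
cv2.imwrite("pics/crop_s.png",b[:,:,::-1])
for nm,lo,hi in(("green",(45,80,50),(85,255,255)),("red",(0,150,100),(8,255,255)),("white",(0,0,165),(180,45,255))):
  for n,im,box in(("top",t,(260,130,505,290)),("scene",s,(130,190,400,335))):
    for c,A,k in blobs(im,lo,hi,box):
        r=cv2.minAreaRect(k.astype(np.float32));print(nm,n,c.round(1),A,np.round(r[1],1),round(r[2],1),onz(n,c,.042).round(3))
E
```

```text
green top [317.4 185.9] 567.5 [24.8 26.6] 80.5 [ 0.578 -0.002  0.042]
green top [476.2 194.7] 88.5 [11.   9.2] 53.1 [ 0.567 -0.401  0.042]
green top [440.8 181.9] 82.0 [ 9.2 10.4] 71.6 [ 0.597 -0.312  0.042]
green top [478.2 145.5] 81.5 [ 9.3 10.4] 21.8 [ 0.692 -0.407  0.042]
green scene [332.9 220.6] 634.0 [29.  26.7] 66.8 [0.538 0.008 0.042]
green scene [170.9 315.8] 113.5 [11. 14.] 90.0 [ 0.693 -0.41   0.042]
green scene [166.7 272.8] 87.5 [ 9.2 12.7] 45.0 [ 0.568 -0.404  0.042]
green scene [208.3 271.4] 85.5 [ 7.8 13.5] 60.3 [ 0.597 -0.315  0.042]
red top [389.4 274.7] 244.0 [29.  9.] 90.0 [ 0.362 -0.185  0.042]
red top [453.5 268.4] 76.0 [10.4  8.7] 76.0 [ 0.382 -0.343  0.042]
red top [481.6 237.5] 70.5 [8.9 9.4] 26.6 [ 0.46  -0.414  0.042]
red top [444.1 232.6] 69.0 [8.4 9.8] 78.7 [ 0.47  -0.32   0.042]
red scene [238.4 202.8] 190.5 [28.3  9.1] 66.0 [ 0.385 -0.198  0.042]
red scene [156.2 242.5] 59.5 [ 7. 12.] 90.0 [ 0.459 -0.416  0.042]
red scene [195.6 235.7] 59.0 [ 6.3 12.4] 68.2 [ 0.469 -0.323  0.042]
red scene [180.8 215.7] 51.5 [ 6.7 10.2] 68.2 [ 0.382 -0.346  0.042]
white top [444.1 228.9] 322.0 [21.7 16.6] 77.5 [ 0.479 -0.32   0.042]
white top [440.2 178.3] 312.0 [21.2 16.4] 71.6 [ 0.606 -0.311  0.042]
white scene [374.  299.1] 2694.5 [57.4 59.6] 68.2 [0.803 0.002 0.042]
white scene [270.2 317.4] 1738.0 [42.6 67.5] 74.4 [ 0.771 -0.218  0.042]
white scene [252.7 285.4] 513.5 [22.8 29.5] 63.4 [ 0.674 -0.231  0.042]
white scene [318.7 313. ] 419.0 [49.8 10.2] 66.8 [ 0.796 -0.12   0.042]
white scene [210.4 274.4] 337.0 [19.2 24.6] 58.0 [ 0.608 -0.312  0.042]
white scene [198.3 240.4] 161.5 [15.5 23.6] 67.4 [ 0.488 -0.32   0.042]
white scene [177.5 331.8] 100.0 [ 6. 32.] 90.0 [ 0.739 -0.403  0.042]
white scene [205.5 328.9] 96.5 [11.3 10.5] 83.7 [ 0.752 -0.349  0.042]
white scene [302.5 225.6] 77.0 [9.9 9.9] 45.0 [ 0.529 -0.069  0.042]
```

View pics/crop_t.png

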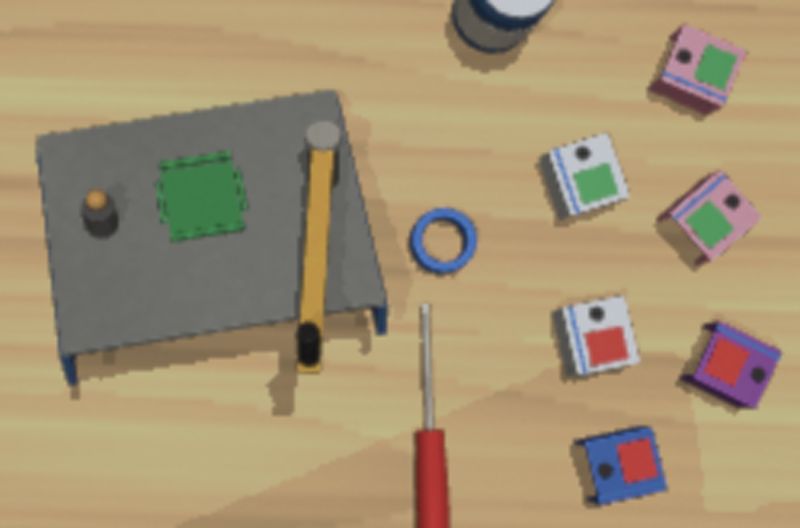

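View pics/crop_s.png

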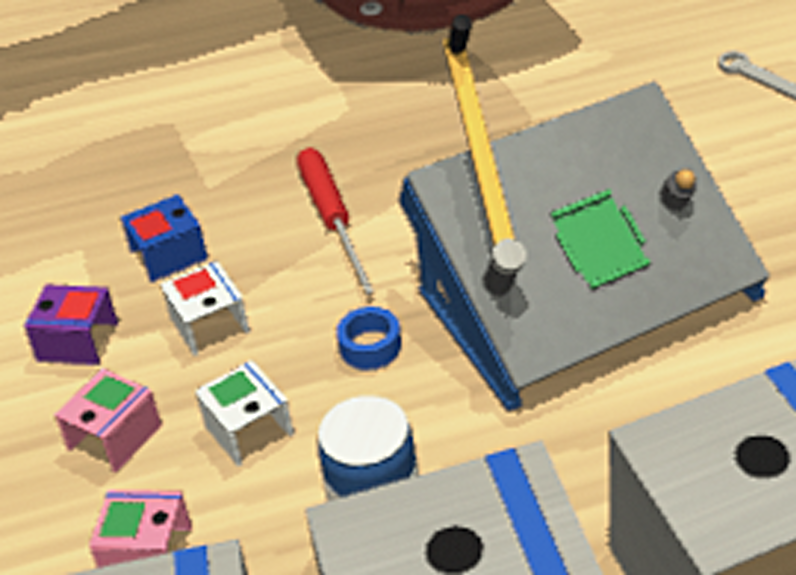

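The crop confirms it. The white-steel bracket with the green tag is at crop (590,178) and the one with the red tag at (603,335); the others are pink, purple or blue. Both U openings face world ±x, so the legs are spaced roughly along world y. Next I'll measure the poses.

Run:
```python
from h import *
t=cv2.imread("pics/top0.png")[:,:,::-1];s=cv2.imread("pics/scene0.png")[:,:,::-1]
# brackets: everything non-wood & bright inside a window, top view
for nm,c in(("green",(440,180)),("red",(443,230))):
    x0,y0=c[0]-17,c[1]-19;w=np.ascontiguousarray(t[y0:y0+38,x0:x0+34]);h=cv2.cvtColor(w,cv2.COLOR_RGB2HSV)
    m=cv2.inRange(h,(0,0,150),(180,60,255))|cv2.inRange(h,(85,30,130),(130,255,255))|cv2.inRange(h,(45,80,50),(85,255,255))|cv2.inRange(h,(0,150,100),(6,255,255))
    m=cv2.morphologyEx(m,cv2.MORPH_CLOSE,np.ones((3,3)))
    k=max(cv2.findContours(m,0,1)[0],key=cv2.contourArea)[:,0]+[x0,y0]
    P=np.array([onz("top",p,.042)[:2] for p in k],np.float32)*1000
    r=cv2.minAreaRect(P);print(nm,"rect mm",np.round(r[0],1),np.round(r[1],1),round(r[2],1))
# deck corners
def quad(im,box,lo,hi):
    x0,y0,x1,y1=box;h=cv2.cvtColor(im[y0:y1,x0:x1],cv2.COLOR_RGB2HSV)
    m=cv2.inRange(h,lo,hi);m=cv2.morphologyEx(m,cv2.MORPH_OPEN,np.ones((3,3)))
    k=cv2.convexHull(max(cv2.findContours(m,0,1)[0],key=cv2.contourArea))
    for e in np.arange(2,12,.5):
        q=cv2.approxPolyDP(k,e,True)
        if len(q)<=4:break
    return q[:,0]+[x0,y0]
print("top",quad(t,(258,140,385,250),(0,0,60),(180,35,160)).tolist())
print("scene",quad(s,(255,160,400,285),(0,0,60),(180,35,160)).tolist())
for nm,lo,hi in(("black",(0,0,0),(180,255,45)),("yellow",(15,140,120),(30,255,255))):
  for n,im,box in(("top",t,(330,150,380,245)),("scene",s,(275,145,315,250))):
    for c,A,k in blobs(im,lo,hi,box,8)[:3]:print(nm,n,c.round(1),A,k.min(0),k.max(0))
for c,A,k in blobs(t,(0,170,90),(8,255,255),(100,150,230,260))[:1]:
    P=np.array([onz("top",p,.022)[:2] for p in k],np.float32)*1000;print("tray",cv2.minAreaRect(P))
```

```text
green rect mm [ 603.9 -307.3] [55.8 49.9] 19.8
red rect mm [ 478.1 -316.3] [54.4 50.2] 12.8
top [[359, 154], [373, 220], [273, 234], [268, 167]]
scene [[352, 169], [389, 234], [304, 270], [271, 198]]
black top [351.  232.3] 45.5 [348 227] [354 238]
black scene [298.4 235.1] 43.0 [295 230] [304 239]
black scene [285.  152.6] 35.0 [282 145] [288 157]
yellow top [353.5 198.9] 293.5 [349 172] [358 228]
yellow scene [292.2 188.8] 370.0 [280 153] [303 222]
tray ((529.7657470703125, 392.689697265625), (167.17469787597656, 168.04241943359375), 7.252277851104736)
```

Run:
```python
from h import *
from scipy.optimize import least_squares
T=[(359,154),(373,220),(273,234),(268,167)]; # lower-right, upper-right,upper-left,lower-left
S=[(304,270),(271,198),(352,169),(389,234)]
D=np.array([(-85,120),(115,120),(115,-120),(-85,-120)])/1000
X=[]
for a,b in zip(T,S):
    p,e=tri(a,b);X.append(p);print(p.round(4),round(e,4))
X=np.array(X)
print("edges",[round(np.linalg.norm(X[i]-X[i-3]),3) for i in range(4)])
xd=(X[1]+X[2]-X[0]-X[3]);xd/=np.linalg.norm(xd);yd=X[0]+X[1]-X[2]-X[3];yd/=np.linalg.norm(yd);z=np.cross(xd,yd)
print("tilt",np.degrees(np.arccos(z[2])),"yaw y",np.degrees(np.arctan2(yd[0],-yd[1])),"from z",np.degrees(np.arctan2(z[1],z[0])),"org",X.mean(0)-xd*.015)
def deck(p):
    c,s,k=np.cos(p[2]),np.sin(p[2]),np.radians(27)
    return np.array([p[0],p[1],.075]),Ro.from_euler("z",p[2]).as_matrix()@np.array([[-np.cos(k),0,np.sin(k)],[0,-1,0],[np.sin(k),0,np.cos(k)]])
def res(p):
    o,R=deck(p);return np.concatenate([proj(n,o+R@np.r_[d,0])-q for n,Q in(("top",T),("scene",S)) for d,q in zip(D,Q)])
f=least_squares(res,[.57,0,0]);print(f.x,np.degrees(f.x[2]),np.abs(f.fun).max(),f.fun.round(1))
print("nest green ray z=.075",onz("top",(317.4,185.9),.076), "scene",onz("scene",(332.9,220.6),.076))
o,R=deck(f.x);
for a in np.arange(1.1,1.51,.05):
    h=np.array([0,.095,.074])+.185*np.array([np.sin(a),-np.cos(a),0]);P=o+R@(h+[0,0,.004]);print(round(a,2),proj("top",P).round(1),proj("scene",P).round(1))
np.save("deck.npy",f.x)
```

```text
[ 0.6635 -0.1074  0.0333] 0.0037
[ 0.4912 -0.1331  0.121 ] 0.0023
[0.4513 0.0964 0.1184] 0.0045
[0.6239 0.1239 0.0323] 0.0023
edges [np.float64(0.195), np.float64(0.233), np.float64(0.195), np.float64(0.235)]
tilt 26.494412262696205 yaw y 9.776920411820248 from z 10.677659233317291 org [ 0.57073747 -0.00302018  0.06956876]
[ 0.57195224 -0.00329503  0.16470835] 9.437093436924691 3.0591343651161367 [ 1.5 -1.1  2.1  0.  -0.2  0.2 -1.1 -1.3  0.4  0.1 -3.  -1.6  1.6 -3.1
  2.5 -0.8]
nest green ray z=.075 [ 0.57361568 -0.00197222  0.076     ] scene [ 0.57383389 -0.00486204  0.076     ]
1.1 [330.3 228.5] [305.  149.2]
1.15 [334.5 229.5] [301.1 148.8]
1.2 [338.7 230.4] [297.2 148.6]
1.25 [342.9 231.1] [293.4 148.6]
1.3 [347.2 231.7] [289.5 148.8]
1.35 [351.6 232. ] [285.7 149.1]
1.4 [355.9 232.1] [281.8 149.6]
1.45 [360.3 232.1] [278.  150.3]
1.5 [364.7 231.9] [274.3 151.2]
```

```bash
cat >> h.py <<'E'
DO,DY=np.array([573,-3.3,75.]),np.radians(9.5)
k=np.radians(27)
DR=Ro.from_euler("z",DY).as_matrix()@np.array([[-np.cos(k),0,np.sin(k)],[0,-1,0],[np.sin(k),0,np.cos(k)]])
def down(yaw):
    c,s=np.cos(np.radians(yaw)),np.sin(np.radians(yaw));return np.array([[c,s,0],[s,-c,0],[0,0,-1.]])
TD=DR@np.diag([-1.,1,-1])   # tool square to the deck
def deckp(*v): return DO+DR@np.array(v,float)
def quat(q): return Ro.from_quat(np.r_[q[1:],q[0]]).as_matrix()
def plan(*steps):
    """steps (pos mm, R): shifts+rotvecs all from current pose"""
    s=sensors.sense();p=np.array(s["position"])*1000;R=quat(np.array(s["eef_rot"]))
    print("t",round(s["time_s"],2),"pos",p.round(1),"open",round(s["opening"]*1000,1),"F",np.round(s["ft_force"],1),"grip",round(float(np.max(s["gripper_force"])),1))
    for q,Q in steps:
        d=R.T@(np.array(q)-p);r=Ro.from_matrix(R.T@Q).as_rotvec(degrees=True)
        print(np.r_[d,r].round(1).tolist(),"rows>=",round(max(np.linalg.norm(d)/41.7,np.linalg.norm(r)/7.16),1))
E
python3 -c "
from h import *
D=down(12.8)
plan(([478,-316,130],D),([478,-316,29],D))"
```

```text
t 0.1 pos [ 142.4 -504.9  214.2] open 85.6 F [ 0.5 -0.6 -0.6] grip 0.0
[374.3, -90.7, 84.4, -0.1, -0.0, 2.9] rows>= 9.5
[374.2, -90.6, 185.4, -0.1, -0.0, 2.9] rows>= 10.2
```

{"name": "move_arm", "arguments": {
  "motion": [374.3,-90.7,84.4,0,0,2.9,374.3,-90.7,84.4,0,0,2.9,374.3,-90.7,84.4,0,0,2.9,374.3,-90.7,84.4,0,0,2.9,374.3,-90.7,84.4,0,0,2.9,374.3,-90.7,84.4,0,0,2.9,374.3,-90.7,84.4,0,0,2.9,374.3,-90.7,84.4,0,0,2.9,374.3,-90.7,84.4,0,0,2.9,374.3,-90.7,84.4,0,0,2.9,374.3,-90.7,84.4,0,0,2.9,374.3,-90.7,84.4,0,0,2.9],
  "jaw": 66,
  "force": 40
}}

```text
time_s: 1.1
position: [0.4784, -0.3153, 0.1295]
eef_rot: [-0.001, 0.994, 0.113, -0.001]
ft_force: [0.2, -0.1, 0.2]
opening: 0.0662
gripper_force: 0.0
```

```bash
python3 -c "
from h import *
D=down(12.8)
plan(([478,-316,130],D),([478,-316,29],D))"
```

```text
t 1.1 pos [ 478.4 -315.3  129.5] open 66.2 F [ 0.2 -0.1  0.2] grip 0.0
[-0.6, 0.6, -0.5, -0.1, 0.1, 0.2] rows>= 0.0
[-0.5, 0.7, 100.5, -0.1, 0.1, 0.2] rows>= 2.4
```

{"name": "move_arm", "arguments": {
  "motion": [0,0,25,0,0,0,0,0,50,0,0,0,0,0,75,0,0,0,0,0,90,0,0,0,0,0,100,0,0,0,0,0,100,0,0,0,0,0,100,0,0,0]
}}

```text
time_s: 1.68
position: [0.4776, -0.317, 0.0307]
eef_rot: [-0.0, 0.994, 0.111, -0.0]
ft_force: [-0.2, -0.6, 0.6]
opening: 0.0661
gripper_force: 0.0
```

{"name": "move_arm", "arguments": {
  "motion": [0,0,0,0,0,0,0,0,0,0,0,0,0,0,0,0,0,0,0,0,0,0,0,0,0,0,0,0,0,0,0,0,0,0,0,0,0,0,0,0,0,0,0,0,0,0,0,0],
  "jaw": 40,
  "force": 40
}}

```text
time_s: 2.35
position: [0.4781, -0.3164, 0.0303]
eef_rot: [-0.0, 0.994, 0.112, -0.0]
ft_force: [-1.2, -0.2, -0.4]
opening: 0.0399
gripper_force: 0.0
```

{"name": "move_arm", "arguments": {
  "motion": [0,0,-30,0,0,0,0,0,-65,0,0,0,0,0,-100,0,0,0,0,0,-140,0,0,0,0,0,-180,0,0,0,0,0,-180,0,0,0]
}}

```text
time_s: 2.85
position: [0.4809, -0.3188, 0.2182]
eef_rot: [0.004, 0.994, 0.112, 0.004]
ft_force: [0.9, 0.0, 0.9]
opening: 0.0404
gripper_force: 0.0
```

```bash
python3 -c "
from h import *
D=down(7.25)
plan(([530,393,160],D),([530,393,60],D),([530,393,36],D))"
```

```text
t 2.85 pos [ 480.9 -318.8  218.2] open 40.4 F [0.9 0.  0.9] grip 0.0
[205.8, -683.5, 53.5, 0.5, -0.4, 5.6] rows>= 17.2
[205.1, -684.4, 153.5, 0.5, -0.4, 5.6] rows>= 17.5
[205.0, -684.6, 177.5, 0.5, -0.4, 5.6] rows>= 17.7
```

The jaws closed to 40 mm with no grip force, so the grasp missed. Looking at the scene.

Run:
```python
from h import *
s=viewer.grab_frame("scene");t=viewer.grab_frame("top");cv2.imwrite("pics/s2.png",s[:,:,::-1]);cv2.imwrite("pics/t2.png",t[:,:,::-1])
f=lambda i:cv2.resize(np.ascontiguousarray(i),(400,400),interpolation=cv2.INTER_CUBIC)
a=np.hstack([f(s[120:320,100:300]),f(t[120:320,360:560])])
cv2.imwrite("pics/c2.png",a[:,:,::-1])
```

```text
(no output)
```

View pics/c2.png

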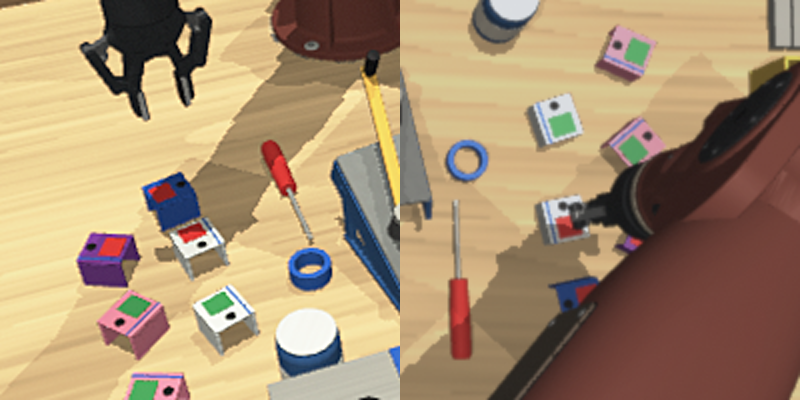

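Run:
```python
from h import *
s=sensors.sense();p=np.array(s["position"]);print(p,s["qpos"])
for z in(0,.019,-.1):print(proj("scene",p-[0,0,z]),proj("top",p-[0,0,z]))
```

```text
[ 0.47897672 -0.31713741  0.21209427] [-7.12076574e-01  3.83438977e-01 -2.60100643e-02  1.15774673e+00
 -2.43975209e-05  2.20523435e+00]
[185.00505969 182.20835838] [462.26307172 225.10274753]
[186.6634586 188.9287991] [459.80411609 225.56228837]
[175.64797839 144.2900326 ] [476.73986999 222.39725746]
```

Run:
```python
from h import *
s=viewer.grab_frame("scene");t=viewer.grab_frame("top");cv2.imwrite("pics/s3.png",s[:,:,::-1]);cv2.imwrite("pics/t3.png",t[:,:,::-1])
f=lambda i:cv2.resize(np.ascontiguousarray(i),(400,400),interpolation=cv2.INTER_CUBIC)
def mk(i,n,Z):
    i=i.copy();return i
p=np.array(sensors.sense()["position"]);print(p.round(4))
a=np.hstack([f(s[110:210,135:235]),f(t[175:275,420:520])])
cv2.imwrite("pics/c3.png",a[:,:,::-1])
s0=cv2.imread("pics/scene0.png")[:,:,::-1]
for im in(s0,s):
  for c,A,k in blobs(im,(0,150,60),(8,255,255),(185,222,215,250),5):print(c.round(1),A)
R=quat(np.array(sensors.sense()["eef_rot"]))
for v in([0,.02,.019],[0,-.02,.019]):print(proj("scene",p+R@v),proj("top",p+R@v))
```

```text
[ 0.4777 -0.316   0.2094]
[195.6 235.7] 59.0
[195.6 235.8] 56.5
[178.78435587 192.56431885] [467.80854085 224.42582637]
[195.70786089 186.2871357 ] [450.11094999 227.99312248]
```

View pics/c3.png

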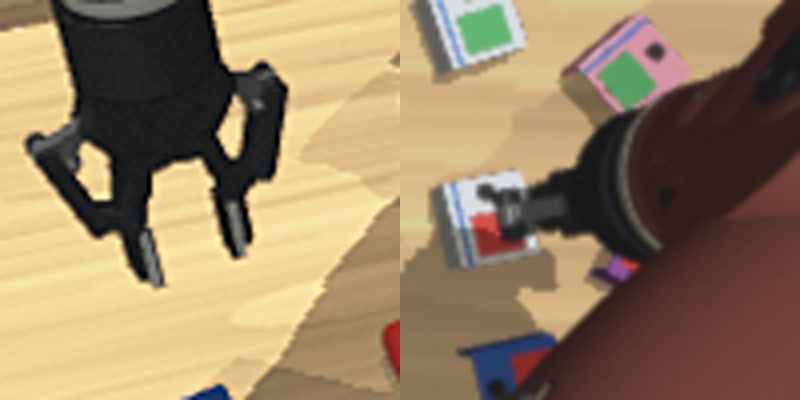

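Run:
```python
from h import *
s=cv2.imread("pics/scene0.png")
p=np.array([.1424,-.5049,.2142]);R=quat(np.array([-5.7e-4,.99058,.13695,0]))
for v in([0,.0427,.019],[0,-.0427,.019],[0,.0427,.006],[0,-.0427,.006],[0,.0427,-.02],[0,-.0427,-.02]):print(v,proj("scene",p+R@v).round(1))
g=cv2.cvtColor(s[60:130,30:130],cv2.COLOR_BGR2GRAY)
m=(g<70).astype(np.uint8)
for r in range(20,60,2):
    c=np.where(m[r])[0];print(r+60,''.join('#' if v else '.' for v in m[r]))
```

```text
[0, 0.0427, 0.019] [ 78.1 134.9]
[0, -0.0427, 0.019] [111.  124.2]
[0, 0.0427, 0.006] [ 76.4 130.6]
[0, -0.0427, 0.006] [109.6 119.9]
[0, 0.0427, -0.02] [ 73.  121.8]
[0, -0.0427, -0.02] [106.7 111.2]
80 ...##....#...........######..####################################........#######...#................
82 ....####..#.....####.........###################################..........#######...#...............
84 .....###..##.......################################################........#######..#...............
86 .....##.#..##....######################################################....########..#..............
88 ......###.#.##...#############...######################################################.............
90 .......#######....##########.##...###########################..#####################.##.............
92 ........#######...#######.....#############################........#############.....###............
94 .........#######...######..##..#####################..................########.......####...........
96 ..........#######..######...#..############.....................
[... 490 characters left out ...]
#######.....................................###..##........###........
108 ...............#######..........###.........................................#............####.......
110 ................#######..........###..#...................................................###.......
112 ................#######..........####..#..................................................####......
114 .................####.##..........####.....................................................###......
116 ..................###.###..........###...#..................................................##......
118 ...................###.###..........###.....................................................###.....
```

The visible fingertips sit about 11–12 px (about 33 mm) higher than the reported TCP predicts, both at the start and now. In that case the fingers closed above the bracket top. I'll descend in steps and watch the force.

{"name": "move_arm", "arguments": {
  "motion": [0,0,40,0,0,0,0,0,80,0,0,0,0,0,120,0,0,0,0,0,155,0,0,0,0,0,175,0,0,0,0,0,184,0,0,0,0,0,190,0,0,0,0,0,190,0,0,0,0,0,190,0,0,0],
  "jaw": 68
}}

```text
time_s: 3.8
position: [0.4785, -0.3168, 0.021]
eef_rot: [0.0, 0.994, 0.112, 0.0]
ft_force: [0.2, -0.3, 0.6]
opening: 0.0679
gripper_force: 0.0
```

Run:
```python
from h import *
s=viewer.grab_frame("scene");cv2.imwrite("pics/s4.png",s[:,:,::-1])
cv2.imwrite("pics/c4.png",cv2.resize(np.ascontiguousarray(s[170:270,140:260]),(720,600),interpolation=cv2.INTER_CUBIC)[:,:,::-1])
print({k:np.round(v,3) for k,v in sensors.sense().items() if k in("position","ft_force","opening")})
```

```text
{'position': array([ 0.479, -0.317,  0.021]), 'ft_force': array([ 0.432,  0.503, -0.301]), 'opening': np.float64(0.068)}
```

View pics/c4.png

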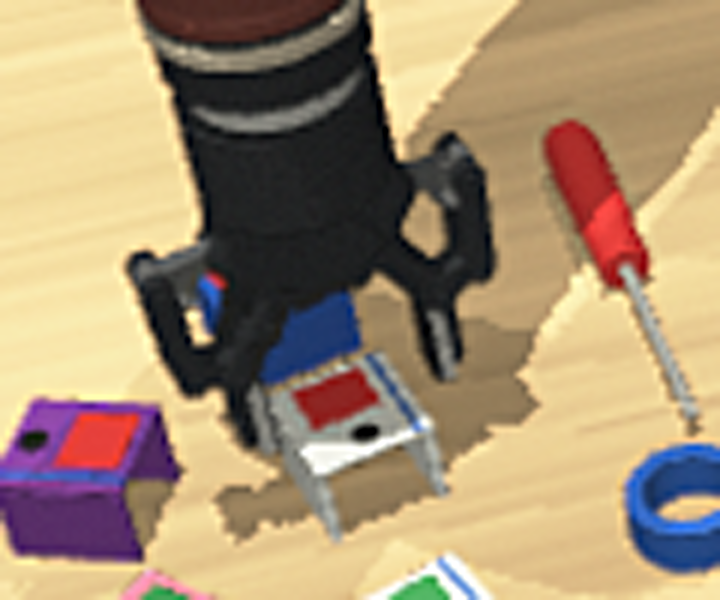

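Run:
```python
from h import *
for z in(0.0,.012,.03,.045):
    a,b=onz("scene",(183,245),z),onz("scene",(214,233),z);print(z,a.round(3),b.round(3),((a+b)/2).round(3),np.linalg.norm(a-b).round(3))
```

```text
0.0 [ 0.445 -0.358  0.   ] [ 0.429 -0.277 -0.   ] [ 0.437 -0.318 -0.   ] 0.083
0.012 [ 0.458 -0.358  0.012] [ 0.443 -0.278  0.012] [ 0.45  -0.318  0.012] 0.081
0.03 [ 0.478 -0.357  0.03 ] [ 0.463 -0.279  0.03 ] [ 0.47  -0.318  0.03 ] 0.08
0.045 [ 0.494 -0.356  0.045] [ 0.479 -0.279  0.045] [ 0.487 -0.318  0.045] 0.078
```

{"name": "move_arm", "arguments": {
  "motion": [0,0,5,0,0,0,0,0,9,0,0,0,0,0,9,0,0,0]
}}

```text
time_s: 4.1
position: [0.478, -0.3164, 0.0111]
eef_rot: [-0.0, 0.994, 0.112, -0.0]
ft_force: [0.4, -0.0, -0.2]
opening: 0.0679
gripper_force: 0.0
```

{"name": "move_arm", "arguments": {
  "motion": [0,0,2,0,0,0,0,0,3,0,0,0,0,0,3,0,0,0]
}}

```text
time_s: 4.35
position: [0.478, -0.3164, 0.0082]
eef_rot: [-0.0, 0.994, 0.112, -0.0]
ft_force: [-0.5, -0.5, 0.1]
opening: 0.068
gripper_force: 0.0
```

{"name": "move_arm", "arguments": {
  "motion": [0,0,1.5,0,0,0,0,0,3,0,0,0,0,0,3,0,0,0]
}}

```text
time_s: 4.6
position: [0.478, -0.3163, 0.005]
eef_rot: [-0.0, 0.994, 0.112, -0.0]
ft_force: [-0.5, -0.1, 0.3]
opening: 0.0679
gripper_force: 0.0
```

{"name": "move_arm", "arguments": {
  "motion": [0,0,1.5,0,0,0,0,0,3,0,0,0,0,0,3,0,0,0]
}}

```text
time_s: 4.85
position: [0.4779, -0.3163, 0.002]
eef_rot: [-0.0, 0.994, 0.112, -0.0]
ft_force: [-0.1, 0.6, 0.1]
opening: 0.0678
gripper_force: 0.0
```

{"name": "move_arm", "arguments": {
  "motion": [0,0,0,0,0,0,0,0,0,0,0,0,0,0,0,0,0,0,0,0,0,0,0,0,0,0,0,0,0,0,0,0,0,0,0,0],
  "jaw": 45,
  "force": 30
}}

```text
time_s: 5.35
position: [0.4783, -0.3166, 0.0025]
eef_rot: [0.0, 0.994, 0.112, 0.0]
ft_force: [-0.5, -0.0, 3.4]
opening: 0.0496
gripper_force: 31.8
```

Gripped at 49.6 mm. The fingers really sit about 28 mm short of the reported TCP along the tool (or in world z), so the bracket's underside is 2.5 mm below the reported TCP. Lifting and carrying it to the tray.

{"name": "move_arm", "arguments": {
  "motion": [0,0,-20,0,0,0,0,0,-50,0,0,0,0,0,-85,0,0,0,0,0,-120,0,0,0,0,0,-155,0,0,0,0,0,-175,0,0,0,0,0,-175,0,0,0,0,0,-175,0,0,0],
  "force": 50
}}

```text
time_s: 6.02
position: [0.4785, -0.3167, 0.1778]
eef_rot: [0.001, 0.994, 0.112, 0.001]
ft_force: [-0.5, -0.5, -2.9]
opening: 0.0489
gripper_force: 54.7
```

```bash
python3 -c "
from h import *
D=down(7.25)
plan(([530,393,180],D),([530,393,60],D),([530,393,8.5],D))"
```

```text
t 6.02 pos [ 478.5 -316.7  177.8] open 48.9 F [-0.5 -0.5 -2.9] grip 54.7
[208.0, -680.5, -2.8, 0.1, -0.1, 5.6] rows>= 17.1
[207.9, -680.6, 117.2, 0.1, -0.1, 5.6] rows>= 17.3
[207.9, -680.6, 168.7, 0.1, -0.1, 5.6] rows>= 17.5
```

{"name": "move_arm", "arguments": {
  "motion": [10,-30,-40,0,0,0,25,-60,-80,0,0,0,35,-90,-120,0,0,2,47,-130,-120,0,0,4,60,-170,-120,0,0,5.6,72,-211,-120,0,0,5.6,85,-252,-120,0,0,5.6,97,-293,-120,0,0,5.6,110,-333,-120,0,0,5.6,122,-373,-120,0,0,5.6,134,-413,-120,0,0,5.6,147,-453,-120,0,0,5.6]
}}

```text
time_s: 7.02
position: [0.5174, 0.1339, 0.2951]
eef_rot: [0.0, 0.998, 0.063, -0.002]
ft_force: [0.9, -1.0, -1.6]
opening: 0.0493
gripper_force: 54.6
```

```bash
python3 -c "
from h import *
D=down(7.25)
plan(([530,393,240],D),([530,393,50],D),([530,393,8.5],D))"
```

```text
t 7.02 pos [517.4 133.9 295.1] open 49.3 F [ 0.9 -1.  -1.6] grip 54.6
[45.4, -255.5, 55.0, -0.0, 0.2, -0.0] rows>= 6.4
[46.0, -255.5, 245.0, -0.0, 0.2, -0.0] rows>= 8.6
[46.2, -255.5, 286.5, -0.0, 0.2, -0.0] rows>= 9.3
```

{"name": "move_arm", "arguments": {
  "motion": [7,-38,0,0,0,0,14,-77,10,0,0,0,21,-115,20,0,0,0,28,-153,35,0,0,0,35,-192,45,0,0,0,42,-230,55,0,0,0,45,-245,70,0,0,0,45,-245,100,0,0,0,45,-245,135,0,0,0,45,-245,165,0,0,0,45,-245,165,0,0,0,45,-245,165,0,0,0]
}}

```text
time_s: 8.02
position: [0.5625, 0.1937, 0.1781]
eef_rot: [-0.017, 0.995, 0.095, -0.003]
ft_force: [0.1, 0.3, -0.8]
opening: 0.0486
gripper_force: 54.6
```

```bash
python3 -c "
from h import *
D=down(7.25)
plan(([530,393,30],D),([530,393,8.5],D))"
```

```text
t 8.02 pos [562.5 193.7 178.1] open 48.6 F [ 0.1  0.3 -0.8] grip 54.6
[6.1, -196.7, 154.8, -1.9, 0.2, 3.7] rows>= 6.0
[6.2, -196.0, 176.3, -1.9, 0.2, 3.7] rows>= 6.3
```

Joint 6 is at its limit (about 3.14). I'll turn the bracket about 90° backwards instead; it is square in the tray either way.

```bash
python3 -c "
from h import *
D=down(97.25)
print(sensors.sense()['qpos'])
plan(([530,393,120],D),([530,393,30],D),([530,393,8.5],D))"
```

```text
[ 0.18935029  0.44371007 -0.02402318  1.10528547  0.03368475  3.14059911]
t 8.02 pos [562.5 193.7 178.1] open 48.6 F [ 0.1  0.3 -0.8] grip 54.6
[5.9, -199.8, 64.9, -1.6, -1.4, -86.3] rows>= 12.1
[6.1, -196.7, 154.8, -1.6, -1.4, -86.3] rows>= 12.1
[6.2, -196.0, 176.3, -1.6, -1.4, -86.3] rows>= 12.1
```

{"name": "move_arm", "arguments": {
  "motion": [0,0,0,0,0,-7,0,0,0,0,0,-14,0,0,0,0,0,-21,0,0,0,0,0,-28,0,0,0,0,0,-35,0,0,0,0,0,-42,0,0,0,0,0,-49,0,0,0,0,0,-56,0,0,0,0,0,-63,0,0,0,0,0,-70,0,0,0,0,0,-77,0,0,0,0,0,-84]
}}

```text
time_s: 9.02
position: [0.5628, 0.1939, 0.1794]
eef_rot: [-0.014, 0.674, 0.739, 0.01]
ft_force: [0.2, -0.2, -1.9]
opening: 0.0488
gripper_force: 54.6
```

```bash
python3 -c "
from h import *
D=down(97.25)
print(sensors.sense()['qpos'])
plan(([530,393,120],D),([530,393,30],D),([530,393,8.5],D))"
```

```text
[ 0.18945117  0.44268506 -0.02212758  1.10717522  0.03378954  1.66848271]
t 9.02 pos [562.8 193.9 179.4] open 48.8 F [ 0.2 -0.2 -1.9] grip 54.6
[199.2, -14.1, 66.2, -0.2, -1.9, -2.0] rows>= 5.0
[196.2, -13.7, 156.2, -0.2, -1.9, -2.0] rows>= 6.0
[195.5, -13.6, 177.6, -0.2, -1.9, -2.0] rows>= 6.3
```

{"name": "move_arm", "arguments": {
  "motion": [40,-3,5,0,-1.9,-2,80,-6,15,0,-1.9,-2,120,-9,30,0,-1.9,-2,160,-12,50,0,-1.9,-2,198,-14,66,0,-1.9,-2,198,-14,85,0,-1.9,-2,197.5,-14,110,0,-1.9,-2,196.5,-14,140,0,-1.9,-2,196,-14,156,0,-1.9,-2,196,-14,156,0,-1.9,-2,196,-14,156,0,-1.9,-2]
}}

```text
time_s: 9.93
position: [0.5301, 0.3929, 0.0298]
eef_rot: [-0.002, 0.663, 0.749, -0.002]
ft_force: [0.8, -0.7, -1.0]
opening: 0.0487
gripper_force: 54.5
```

```bash
python3 -c "
from h import *
D=down(97.25)
plan(([530,393,30],D),([530,393,8.5],D))"
```

```text
t 9.93 pos [530.1 392.9  29.8] open 48.7 F [ 0.8 -0.7 -1. ] grip 54.5
[0.1, -0.1, -0.2, -0.3, 0.0, -0.3] rows>= 0.1
[0.1, -0.0, 21.3, -0.3, 0.0, -0.3] rows>= 0.5
```

{"name": "move_arm", "arguments": {
  "motion": [0,0,8,0,0,0,0,0,15,0,0,0,0,0,19,0,0,0,0,0,21,0,0,0,0,0,21,0,0,0]
}}

```text
time_s: 10.35
position: [0.53, 0.3938, 0.0094]
eef_rot: [-0.002, 0.663, 0.749, -0.001]
ft_force: [0.1, -0.3, -0.9]
opening: 0.0491
gripper_force: 54.5
```

{"name": "move_arm", "arguments": {
  "motion": [0,0,0.5,0,0,0,0,0,1,0,0,0,0,0,1,0,0,0]
}}

```text
time_s: 10.6
position: [0.5303, 0.3941, 0.0088]
eef_rot: [-0.002, 0.663, 0.749, -0.001]
ft_force: [-0.1, -0.3, -2.1]
opening: 0.0493
gripper_force: 54.5
```

Near the floor now (within about 1 mm). Opening and retracting.

{"name": "move_arm", "arguments": {
  "motion": [0,0,1,0,0,0,0,0,1,0,0,0,0,0,1,0,0,0,0,0,1,0,0,0,0,0,1,0,0,0],
  "jaw": 66
}}

```text
time_s: 11.02
position: [0.5303, 0.394, 0.0078]
eef_rot: [-0.002, 0.663, 0.749, -0.001]
ft_force: [0.0, 0.1, 0.7]
opening: 0.0659
gripper_force: 0.0
```

{"name": "move_arm", "arguments": {
  "motion": [0,0,-15,0,0,0,0,0,-45,0,0,0,0,0,-85,0,0,0,0,0,-125,0,0,0,0,0,-165,0,0,0,0,0,-205,0,0,0,0,0,-245,0,0,0,0,0,-285,0,0,0,0,0,-285,0,0,0]
}}

```text
time_s: 11.77
position: [0.5336, 0.3953, 0.3017]
eef_rot: [0.0, 0.663, 0.749, 0.005]
ft_force: [1.1, 0.8, 1.5]
opening: 0.0665
gripper_force: 0.0
```

Run:
```python
from h import *
D=down(19.8)
plan(([604,-307,260],D),([604,-307,120],D),([604,-307,3],D))
print(sensors.sense()["qpos"])
s=viewer.grab_frame("scene");cv2.imwrite("pics/s5.png",s[:,:,::-1])
for c,A,k in blobs(s,(0,0,165),(180,60,255),(415,165,515,225),20):print(c,A,onz("scene",c,.047))
```

```text
t 11.77 pos [533.6 395.3 301.7] open 66.5 F [1.1 0.8 1.5] grip 0.0
[-705.8, -16.1, 37.7, 0.1, -0.5, 77.2] rows>= 17.0
[-706.6, -17.2, 177.7, 0.1, -0.5, 77.2] rows>= 17.5
[-707.2, -18.0, 294.7, 0.1, -0.5, 77.2] rows>= 18.4
[0.5263819  0.5511904  0.47301225 1.48373782 0.00220308 1.97485696]
[468.71702638 186.11031175] 69.5 [0.54592946 0.39239269 0.047     ]
[418.61375661 178.47089947] 31.5 [0.46780364 0.28414355 0.047     ]
```

{"name": "move_arm", "arguments": {
  "motion": [-20,0,0,0,0,-6,-60,-1,0,0,0,-12,-100,-2,0,0,0,-18,-140,-3,0,0,0,-24,-180,-4,0,0,0,-30,-220,-5,0,0,0,-36,-260,-6,0,0,0,-42,-300,-7,0,0,0,-48,-340,-8,0,0,0,-54,-380,-9,0,0,0,-61,-420,-10,0,0,0,-68,-460,-11,0,0,0,-75]
}}

```text
time_s: 12.82
position: [0.5755, -0.062, 0.2914]
eef_rot: [-0.003, 0.075, 0.997, 0.0]
ft_force: [0.4, 0.8, 0.5]
opening: 0.0659
gripper_force: 0.0
```

Run:
```python
from h import *
D=down(199.8)
plan(([604,-307,260],D),([604,-307,120],D),([604,-307,3],D))
print(sensors.sense()["qpos"])
```

```text
t 12.82 pos [575.5 -62.  291.4] open 65.9 F [0.4 0.8 0.5] grip 0.0
[-64.8, -238.0, 31.1, 0.1, -0.3, -28.4] rows>= 6.0
[-65.5, -238.0, 171.1, 0.1, -0.3, -28.4] rows>= 7.2
[-66.2, -237.9, 288.1, 0.1, -0.3, -28.4] rows>= 9.1
[-2.33223113e-01  3.76118772e-01  1.69221512e-01  1.36925581e+00
 -7.01220574e-04 -8.38348053e-02]
```

{"name": "move_arm", "arguments": {
  "motion": [-10,-38,0,0,0,-6,-20,-76,5,0,0,-12,-31,-115,10,0,0,-18,-42,-155,20,0,0,-24,-53,-195,30,0,0,-28.4,-64,-234,45,0,0,-28.4,-65,-236,85,0,0,-28.4,-65,-236,125,0,0,-28.4,-65,-236,155,0,0,-28.4,-65,-236,171,0,0,-28.4,-65,-236,171,0,0,-28.4,-65,-236,171,0,0,-28.4]
}}

```text
time_s: 13.82
position: [0.6024, -0.3029, 0.1201]
eef_rot: [-0.003, -0.169, 0.986, 0.001]
ft_force: [-0.8, 0.7, 0.1]
opening: 0.0659
gripper_force: 0.0
```

Run:
```python
from h import *
D=down(199.8)
plan(([604,-307,120],D),([604,-307,3],D))
```

```text
t 13.82 pos [ 602.4 -302.9  120.1] open 65.9 F [-0.8  0.7  0.1] grip 0.0
[-0.1, -4.4, 0.1, 0.2, -0.3, -0.3] rows>= 0.1
[-0.8, -4.8, 117.1, 0.2, -0.3, -0.3] rows>= 2.8
```

{"name": "move_arm", "arguments": {
  "motion": [0,-4.4,25,0,0,0,-0.3,-4.6,55,0,0,0,-0.6,-4.7,85,0,0,0,-0.7,-4.8,105,0,0,0,-0.8,-4.8,114,0,0,0,-0.8,-4.8,114,0,0,0,-0.8,-4.8,114,0,0,0]
}}

```text
time_s: 14.4
position: [0.6062, -0.3082, 0.0088]
eef_rot: [-0.001, -0.169, 0.986, -0.0]
ft_force: [-0.2, -1.0, 0.1]
opening: 0.0662
gripper_force: 0.0
```

{"name": "move_arm", "arguments": {
  "motion": [0,0,0,0,0,0,0,0,0,0,0,0,0,0,0,0,0,0,0,0,0,0,0,0,0,0,0,0,0,0,0,0,0,0,0,0],
  "jaw": 45,
  "force": 50
}}

```text
time_s: 14.9
position: [0.6068, -0.3086, 0.0098]
eef_rot: [-0.0, -0.169, 0.986, -0.001]
ft_force: [0.2, 0.6, 6.8]
opening: 0.0484
gripper_force: 52.3
```

{"name": "move_arm", "arguments": {
  "motion": [0,0,-15,0,0,0,0,0,-50,0,0,0,0,0,-90,0,0,0,0,0,-130,0,0,0,0,0,-170,0,0,0,0,0,-210,0,0,0,0,0,-250,0,0,0,0,0,-270,0,0,0,0,0,-270,0,0,0]
}}

```text
time_s: 15.65
position: [0.6081, -0.3089, 0.2845]
eef_rot: [0.002, -0.169, 0.986, -0.003]
ft_force: [0.1, -0.3, -2.3]
opening: 0.0485
gripper_force: 52.9
```

Run:
```python
from h import *
T=TD@np.diag([-1.,-1,1])
plan((deckp(0,0,120),T),(deckp(0,0,60),T))
print(sensors.sense()["qpos"])
```

```text
t 15.65 pos [ 608.1 -308.9  284.5] open 48.5 F [ 0.1 -0.3 -2.3] grip 52.9
[-122.3, 291.0, 100.9, -2.7, 27.1, 9.7] rows>= 7.9
[-95.4, 296.1, 154.3, -2.7, 27.1, 9.7] rows>= 8.3
[-0.57601776  0.59522525  0.5040255   1.47272665 -0.00206357 -0.91660345]
```

{"name": "move_arm", "arguments": {
  "motion": [-15,32,5,-0.3,3,1.1,-30,64,10,-0.6,6,2.2,-45,96,15,-0.9,9,3.3,-60,128,22,-1.2,12,4.4,-75,160,30,-1.5,15,5.5,-90,192,40,-1.8,18,6.6,-105,224,50,-2.1,21,7.7,-120,256,60,-2.4,24,8.8,-136,288,74,-2.7,27.1,9.7,-136,288,74,-2.7,27.1,9.7,-136,288,74,-2.7,27.1,9.7,-136,288,74,-2.7,27.1,9.7]
}}

```text
time_s: 16.65
position: [0.6273, 0.0083, 0.1963]
eef_rot: [-0.23, -0.082, 0.969, -0.017]
ft_force: [0.6, -0.5, -2.0]
opening: 0.0488
gripper_force: 52.9
```

Run:
```python
from h import *
T=TD@np.diag([-1.,-1,1])
plan((deckp(0,0,150),T),(deckp(0,0,60),T))
print(sensors.sense()["qpos"])
for n in("scene","top"):
    i=viewer.grab_frame(n);cv2.imwrite(f"pics/{n}6.png",i[:,:,::-1])
    for X in((0,0,150),(0,0,185),(27,25,185),(27,-25,185),(-27,25,185),(-27,-25,185)):print(n,X,proj(n,deckp(*X)/1000).round(1))
s=cv2.imread("pics/scene6.png");t=cv2.imread("pics/top6.png")
f=lambda i:cv2.resize(i,(400,400),interpolation=cv2.INTER_CUBIC)
cv2.imwrite("pics/c6.png",np.hstack([f(s[130:290,250:410]),f(t[110:270,230:390])]))
```

```text
t 16.65 pos [627.3   8.3 196.3] open 48.8 F [ 0.6 -0.5 -2. ] grip 52.9
[-5.8, -2.4, -16.7, 0.2, 0.3, 0.3] rows>= 0.4
[-5.3, -2.7, 73.3, 0.2, 0.3, 0.3] rows>= 1.8
[-0.05190567  1.05161026  1.04394226  2.02032859 -0.09432576 -0.19952242]
scene (0, 0, 150) [348.8 192.7]
scene (0, 0, 185) [353.  185.2]
scene (27, 25, 185) [336.8 178.2]
scene (27, -25, 185) [357.1 170.9]
scene (-27, 25, 185) [348.7 200. ]
scene (-27, -25, 185) [369.1 192.1]
top (0, 0, 150) [313.8 148. ]
top (0, 0, 185) [312.6 137.8]
top (27, 25, 185) [325.9 145.9]
top (27, -25, 185) [302.4 149.1]
top (-27, 25, 185) [322.6 126.7]
top (-27, -25, 185) [299.8 129.8]
```

View pics/c6.png

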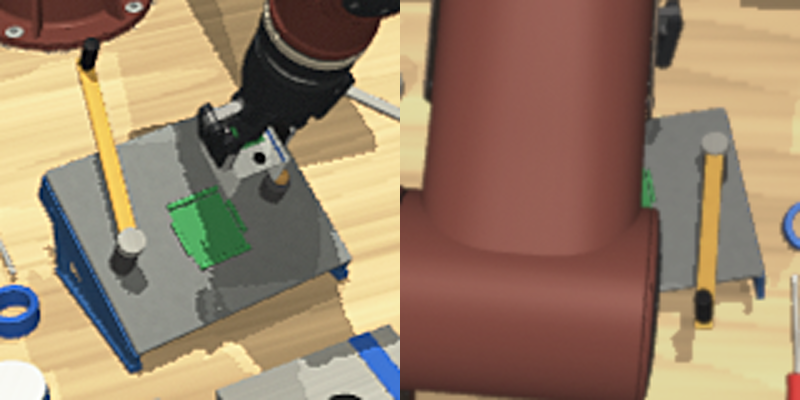

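Run:
```python
from h import *
L=lambda f:cv2.imread(f)[:,:,::-1]
t0,s0,s6=L("pics/top0.png"),L("pics/scene0.png"),L("pics/scene6.png")
cy,sy=np.cos(np.radians(19.8)),np.sin(np.radians(19.8));A=np.array([[cy,-sy,0],[sy,cy,0],[0,0,1]])
loc=[]
for n,im,box in(("top",t0,(428,165,446,180)),("scene",s0,(208,270,225,285))):
    for c,a,k in blobs(im,(0,0,0),(180,255,90),box,2):
        l=A.T@(onz(n,c,.042)*1000-[604,-307.3,0]);print(n,c,a,"hole local",l.round(1));loc.append(l)
for c,a,k in blobs(s6,(0,0,0),(180,255,60),(346,186,364,200),2):print("scene6 hole",c,a)
for c,a,k in blobs(s6,(0,0,130),(180,60,255),(335,178,368,215),8):print("scene6 white",c,a,k.min(0),k.max(0))
# grasp pose rep and tool frame, current
Rg=quat(np.array([0,-.169,.986,-.001]));pg=np.array([606.8,-308.6,9.8])
s=sensors.sense();p=np.array(s["position"])*1000;R=quat(np.array(s["eef_rot"]));print("pos now",p.round(1))
l=loc[0]
for nm,b in(("A",0),("B",28)):
    up=np.array([0,0,b])
    def now(w): return p+up+R@(Rg.T@(w-pg-up))
    C=np.array([604,-307.3,0])
    print(nm,"hole",proj("scene",now(C+A@l)/1000).round(1),"corners",[proj("scene",now(C+A@np.array([x,y,42.]))/1000).round(1).tolist() for x in(-27,27) for y in(-25,25)], "bottom centre deck", (DR.T@(now(C)-DO)).round(1))
```

```text
top [436.62962963 172.07407407] 4.5 hole local [18.3 -0.4 42. ]
scene [214.87878788 277.42424242] 5.5 hole local [16.6 -3.  42. ]
scene6 hole [353.43137255 192.56862745] 8.5
scene6 hole [346.66666667 186.66666667] 2.0
scene6 white [351.42474227 194.21099656] 242.5 [335 181] [365 207]
pos now [627.5   7.1 197.8]
A hole [354.1 192.4] corners [[334.2, 178.6], [354.2, 171.1], [346.1, 199.8], [366.2, 191.8]] bottom centre deck [  8.5  -3.5 124.8]
B hole [351.1 188.1] corners [[331.3, 174.4], [351.2, 167.0], [343.1, 195.4], [363.1, 187.6]] bottom centre deck [ 21.   -3.7 121.7]
```

Hypothesis A (fingers short along the tool axis) fits: the hole is predicted at (354.1,192.4) and seen at (353.4,192.6). The bracket is at deck (8.5, -3.5), so I'll correct that while lowering.

{"name": "move_arm", "arguments": {
  "motion": [-3,-1,20,0,0,0,-6,-2.5,45,0,0,0,-8,-3.5,70,0,0,0,-8,-3.5,88,0,0,0,-8,-3.5,95,0,0,0,-8,-3.5,95,0,0,0,-8,-3.5,95,0,0,0]
}}

```text
time_s: 17.33
position: [0.5931, -0.0017, 0.1096]
eef_rot: [-0.229, -0.081, 0.97, -0.017]
ft_force: [-0.4, -0.4, -2.7]
opening: 0.0488
gripper_force: 52.9
```

```bash
cat >> h.py <<'E'
def brk():
    a=np.radians(19.8);A=Ro.from_euler("z",a).as_matrix();C=np.array([604,-307.3,0])
    Rg=quat(np.array([0,-.169,.986,-.001]));pg=np.array([606.8,-308.6,9.8])
    s=sensors.sense();p=np.array(s["position"])*1000;R=quat(np.array(s["eef_rot"]))
    now=lambda w:p+R@(Rg.T@(w-pg))
    T=TD@np.diag([-1.,-1,1])
    print("t",s["time_s"],"F",np.round(s["ft_force"],1),"j4",s["qpos"][3].round(3),"bottom centre in deck",(DR.T@(now(C)-DO)).round(1),"rot fix",Ro.from_matrix(R.T@T).as_rotvec(degrees=True).round(1))
    return now,A,C
E
python3 - <<'E'
from h import *
now,A,C=brk()
i=viewer.grab_frame("scene");cv2.imwrite("pics/scene7.png",i[:,:,::-1])
print("pred hole",proj("scene",now(C+A@[17.5,-1.5,42])/1000).round(1))
P=now(C+A@[17.5,-1.5,42]);u=proj("scene",P/1000).astype(int)
for c,a,k in blobs(i,(0,0,0),(180,255,60),(u[0]-8,u[1]-7,u[0]+9,u[1]+8),2):print("hole",c,a)
cv2.imwrite("pics/c7.png",cv2.resize(i[165:265,270:390],(720,600),interpolation=cv2.INTER_CUBIC)[:,:,::-1])
E
```

```text
t 17.3333 F [-0.4 -0.4 -2.7] j4 1.668 bottom centre in deck [-0.  -0.5 30.1] rot fix [0.2 0.4 0.1]
pred hole [343.4 214.5]
hole [337.83333333 208.11904762] 14.0
hole [342.93939394 214.60606061] 5.5
```

View pics/c7.png

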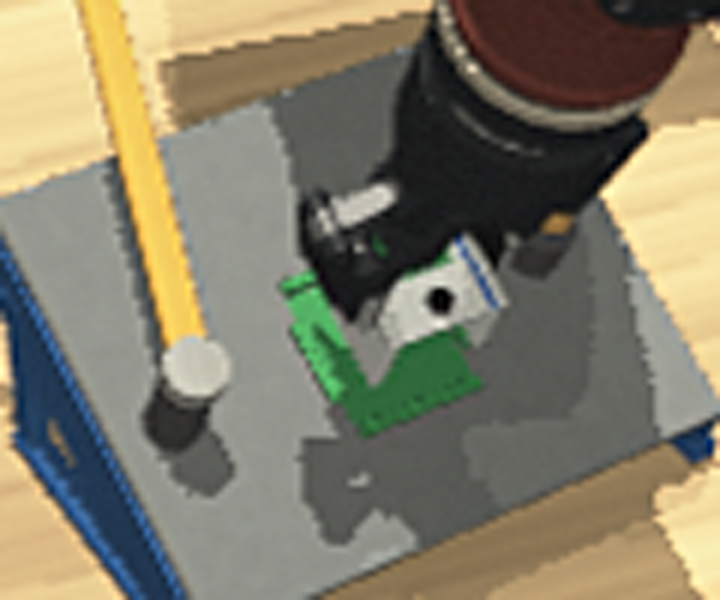

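{"name": "move_arm", "arguments": {
  "motion": [0,0,7,0,0.4,0,0,0,14,0,0.4,0,0,0,19,0,0.4,0,0,0,22,0,0.4,0,0,0,22,0,0.4,0]
}}

```text
time_s: 17.8
position: [0.5828, -0.0021, 0.088]
eef_rot: [-0.234, -0.082, 0.969, -0.017]
ft_force: [-1.3, -0.5, -1.8]
opening: 0.0487
gripper_force: 52.9
```

{"name": "move_arm", "arguments": {
  "motion": [0,0,1.5,0,0,0,0,0,3,0,0,0,0,0,4,0,0,0,0,0,4,0,0,0]
}}

```text
time_s: 18.13
position: [0.5813, -0.0024, 0.0849]
eef_rot: [-0.233, -0.082, 0.969, -0.017]
ft_force: [-0.3, -0.5, -2.4]
opening: 0.0484
gripper_force: 52.9
```

```bash
python3 -c "
from h import *
brk()"
```

```text
t 18.1333 F [-0.3 -0.5 -2.4] j4 1.601 bottom centre in deck [-0.7 -1.7  2.8] rot fix [ 0.2 -0.1  0.2]
```

Bottom is at 2.8 mm with no contact, so it is inside the ledges. Lowering until it touches.

{"name": "move_arm", "arguments": {
  "motion": [0,0,1,0,0,0,0,0,2,0,0,0,0,0,2,0,0,0]
}}

```text
time_s: 18.38
position: [0.5803, -0.0025, 0.083]
eef_rot: [-0.234, -0.082, 0.969, -0.017]
ft_force: [0.0, -0.1, -3.1]
opening: 0.049
gripper_force: 52.9
```

{"name": "move_arm", "arguments": {
  "motion": [0,0,0.7,0,0,0,0,0,1.4,0,0,0,0,0,1.4,0,0,0]
}}

```text
time_s: 18.63
position: [0.58, -0.0026, 0.0822]
eef_rot: [-0.233, -0.082, 0.969, -0.017]
ft_force: [1.7, 0.5, 0.8]
opening: 0.0488
gripper_force: 53.3
```

```bash
python3 -c "
from h import *
brk()"
```

```text
t 18.6333 F [1.7 0.5 0.8] j4 1.592 bottom centre in deck [-0.8 -1.7 -0.2] rot fix [ 0.2 -0.   0.2]
```

{"name": "move_arm", "arguments": {
  "motion": [0,0,0.5,0,0,0,0,0,0.5,0,0,0]
}}

```text
time_s: 18.8
position: [0.58, -0.0026, 0.0821]
eef_rot: [-0.233, -0.082, 0.969, -0.017]
ft_force: [1.3, 0.9, 4.8]
opening: 0.0484
gripper_force: 53.6
```

{"name": "move_arm", "arguments": {
  "motion": [0,0,0,0,0,0,0,0,0,0,0,0,0,0,0,0,0,0,0,0,0,0,0,0,0,0,0,0,0,0],
  "jaw": 66
}}

```text
time_s: 19.22
position: [0.5795, -0.0027, 0.0813]
eef_rot: [-0.234, -0.082, 0.969, -0.017]
ft_force: [-0.2, -0.2, -1.1]
opening: 0.0659
gripper_force: 0.0
```

{"name": "move_arm", "arguments": {
  "motion": [0,0,-10,0,0,0,0,0,-30,0,0,0,0,0,-60,0,0,0,0,0,-90,0,0,0,0,0,-115,0,0,0,0,0,-115,0,0,0,0,0,-115,0,0,0]
}}

```text
time_s: 19.8
position: [0.6328, 0.0056, 0.1839]
eef_rot: [-0.232, -0.082, 0.969, -0.018]
ft_force: [0.4, 0.0, -0.3]
opening: 0.0658
gripper_force: 0.0
```

Run:
```python
from h import *
T=TD@np.diag([-1.,-1,1])
plan((deckp(0,0,150),T))
print(sensors.sense()["qpos"])
i=viewer.grab_frame("scene");cv2.imwrite("pics/scene8.png",i[:,:,::-1])
P=lambda *v:proj("scene",deckp(*v)/1000).round(1)
print("pred top centre",P(0,0,42),"corners",[P(x,y,42).tolist() for x in(-27,27) for y in(-25,25)])
for c,a,k in blobs(i,(0,0,125),(180,50,255),(315,180,365,240),20):print("white",c,a,np.round(cv2.minAreaRect(k.astype(np.float32)),1) if 0 else (k.min(0),k.max(0)))
for c,a,k in blobs(i,(0,0,0),(180,255,60),(325,195,360,235),2):print("hole",c,a,"pred",P(-17.5,1.5,42),P(17.5,-1.5,42))
for c,a,k in blobs(i,(45,80,40),(85,255,255),(315,185,365,245),5):print("green",c,a)
```

```text
t 19.8 pos [632.8   5.6 183.9] open 65.8 F [ 0.4  0.  -0.3] grip 0.0
[4.4, 1.2, -25.5, 0.2, 0.1, 0.2] rows>= 0.6
[-0.05463293  1.07772996  1.06645034  2.01934296 -0.09641389 -0.20067942]
pred top centre [337.4 213.4] corners [[351.8, 219.5], [333.3, 227.0], [341.3, 200.1], [322.9, 207.1]]
white [327.78163993 216.52562389] 748.0 (array([315, 180]), array([352, 239]))
hole [335.19783198 197.65582656] 61.5 pred [340.2 220. ] [334.5 206.8]
hole [356.73873874 205.23423423] 37.0 pred [340.2 220. ] [334.5 206.8]
hole [340.74358974 220.66666667] 6.5 pred [340.2 220. ] [334.5 206.8]
green [332.68548387 227.17741935] 124.0
green [335.21578947 211.54736842] 95.0
```

The hole is at (340.7,220.7) against a predicted (340.2,220.0), so the bracket is seated square. Next is the keeper knob, at a ≈ 1.35.

```bash
cat >> h.py <<'E'
def kn(a,z,rad=185):
    return deckp(rad*np.sin(a),95-rad*np.cos(a),z),DR@np.array([[np.sin(a),-np.cos(a),0],[-np.cos(a),-np.sin(a),0],[0,0,-1.]]).T
E
python3 - <<'E'
from h import *
plan(kn(1.35,100),kn(1.35,56))
s=viewer.grab_frame("top");cv2.imwrite("pics/top8.png",s[:,:,::-1])
for c,A,k in blobs(s,(0,0,0),(180,255,45),(340,220,365,245),8):print("black",c,A)
print(proj("top",kn(1.35,73)[0]/1000))
E
```

```text
t 19.85 pos [631.3   5.6 183.1] open 66.1 F [-0.4  0.2 -0.4] grip 0.0
[184.1, -53.0, 23.3, 0.2, -0.1, 12.9] rows>= 4.6
[184.1, -53.2, 67.3, 0.2, -0.1, 12.9] rows>= 4.9
black [350.97942387 232.18930041] 40.5
[351.64551822 232.60154958]
```

{"name": "move_arm", "arguments": {
  "motion": [20,-6,0,0,0,3,50,-15,4,0,0,6,85,-25,8,0,0,9,120,-35,14,0,0,12,155,-45,20,0,0,12.9,184,-53,23,0,0,12.9,184,-53,23,0,0,12.9,184,-53,23,0,0,12.9,184,-53,23,0,0,12.9],
  "jaw": 50
}}

```text
time_s: 20.65
position: [0.4675, -0.0757, 0.2464]
eef_rot: [-0.231, 0.028, 0.972, -0.043]
ft_force: [0.9, 0.2, -0.4]
opening: 0.0502
gripper_force: 0.0
```

Run:
```python
from h import *
plan(kn(1.35,100),kn(1.35,56))
print(sensors.sense()["qpos"].round(3))
s=viewer.grab_frame("scene");cv2.imwrite("pics/s9.png",s[:,:,::-1])
cv2.imwrite("pics/c9.png",cv2.resize(s[90:250,210:402],(720,600),interpolation=cv2.INTER_CUBIC)[:,:,::-1])
```

```text
t 20.65 pos [467.5 -75.7 246.4] open 50.2 F [ 0.9  0.2 -0.4] grip 0.0
[-0.8, -0.3, 0.0, 0.2, -0.2, -0.0] rows>= 0.0
[-0.9, -0.5, 44.0, 0.2, -0.2, -0.0] rows>= 1.1
[-0.2    0.595  0.279  1.703 -0.16  -0.107]
```

View pics/c9.png

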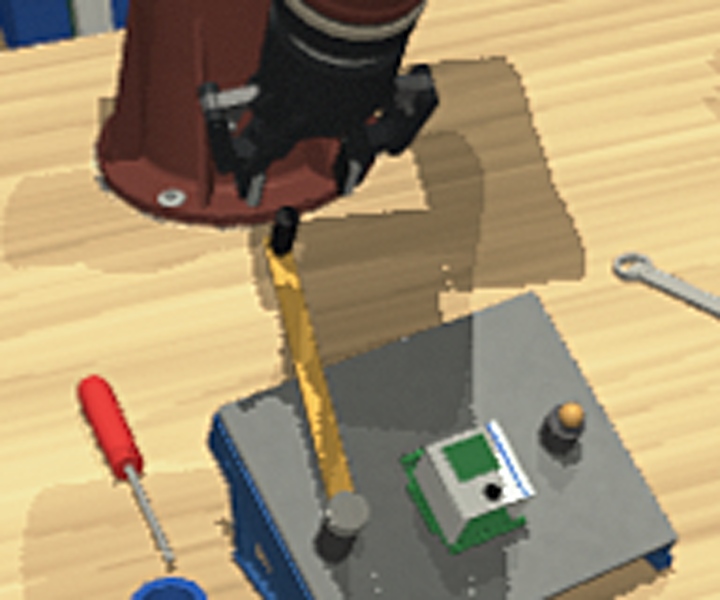

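The picture shows the bracket seated squarely in its nest at (490,480), and the jaws above the knob, straddling it. Descending and gripping.

{"name": "move_arm", "arguments": {
  "motion": [0,0,12,0,0,0,0,0,24,0,0,0,0,0,34,0,0,0,0,0,41,0,0,0,0,0,44,0,0,0,0,0,44,0,0,0]
}}

```text
time_s: 21.2
position: [0.4483, -0.0789, 0.2068]
eef_rot: [-0.231, 0.027, 0.972, -0.043]
ft_force: [0.2, 0.9, -1.0]
opening: 0.05
gripper_force: 0.0
```

{"name": "move_arm", "arguments": {
  "motion": [0,0,0,0,0,0,0,0,0,0,0,0,0,0,0,0,0,0,0,0,0,0,0,0,0,0,0,0,0,0,0,0,0,0,0,0,0,0,0,0,0,0,0,0,0,0,0,0],
  "jaw": 10,
  "force": 30
}}

```text
time_s: 21.87
position: [0.449, -0.0792, 0.2079]
eef_rot: [-0.229, 0.027, 0.972, -0.043]
ft_force: [3.7, 1.1, 4.3]
opening: 0.0144
gripper_force: 29.5
```

Run:
```python
from h import *
plan(*[kn(a,56) for a in np.arange(1.35,-.01,-.09)])
```

```text
t 21.87 pos [449.  -79.2 207.9] open 14.4 F [3.7 1.1 4.3] grip 29.5
[-0.0, -0.1, 1.2, 0.2, -0.1, -0.0] rows>= 0.0
[-0.8, 16.6, 1.3, 0.2, -0.1, 5.1] rows>= 0.7
[-3.0, 33.1, 1.3, 0.2, -0.1, 10.3] rows>= 1.4
[-6.7, 49.3, 1.4, 0.2, -0.1, 15.4] rows>= 2.2
[-11.8, 65.1, 1.4, 0.2, -0.1, 20.6] rows>= 2.9
[-18.4, 80.4, 1.4, 0.2, -0.1, 25.7] rows>= 3.6
[-26.3, 95.1, 1.5, 0.2, -0.1, 30.9] rows>= 4.3
[-35.5, 109.0, 1.5, 0.1, -0.1, 36.1] rows>= 5.0
[-45.8, 122.0, 1.5, 0.1, -0.1, 41.2] rows>= 5.8
[-57.4, 134.0, 1.6, 0.1, -0.1, 46.4] rows>= 6.5
[-69.9, 144.9, 1.6, 0.1, -0.1, 51.5] rows>= 7.2
[-83.4, 154.7, 1.6, 0.1, -0.1, 56.7] rows>= 7.9
[-97.7, 163.2, 1.6, 0.1, -0.1, 61.8] rows>= 8.6
[-112.7, 170.4, 1.6, 0.1, -0.1, 67.0] rows>= 9.4
[-128.3, 176.2, 1.6, 0.1, -0.2, 72.1] rows>= 10.1
[-144.4, 180.6, 1.6, 0.1, -0.2, 77.3] rows>= 10.8
```

Knob gripped (14.4 mm, 29.5 N). Swinging along the arc.

{"name": "move_arm", "arguments": {
  "motion": [-0.2,8,0,0,0,2.5,-0.8,16.6,0,0,0,5.1,-3,33.1,0,0,0,10.3,-6.7,49.3,0,0,0,15.4,-11.8,65.1,0,0,0,20.6,-18.4,80.4,0,0,0,25.7,-26.3,95.1,0,0,0,30.9,-35.5,109,0,0,0,36.1,-45.8,122,0,0,0,41.2,-51.5,128,0,0,0,43.8,-51.5,128,0,0,0,43.8]
}}

```text
time_s: 22.78
position: [0.4992, 0.0453, 0.1713]
eef_rot: [-0.197, 0.388, 0.891, -0.126]
ft_force: [0.4, 1.7, -0.0]
opening: 0.0146
gripper_force: 29.7
```

Run:
```python
from h import *
plan(*[kn(a,56) for a in (.6,.54,.45,.36,.27,.2,.14,.1,.06,.03,0,-.03)])
print(sensors.sense()["qpos"].round(2))
```

```text
t 22.78 pos [499.2  45.3 171.3] open 14.6 F [ 0.4  1.7 -0. ] grip 29.7
[-0.3, -3.9, 0.4, 0.0, -0.2, -0.9] rows>= 0.1
[-0.5, 7.2, 0.4, -0.0, -0.2, 2.5] rows>= 0.4
[-2.0, 23.8, 0.4, -0.0, -0.2, 7.7] rows>= 1.1
[-4.9, 40.2, 0.4, -0.0, -0.2, 12.8] rows>= 1.8
[-9.4, 56.2, 0.4, -0.0, -0.2, 18.0] rows>= 2.5
[-13.8, 68.4, 0.4, -0.0, -0.2, 22.0] rows>= 3.1
[-18.2, 78.6, 0.4, -0.0, -0.2, 25.4] rows>= 3.6
[-21.6, 85.2, 0.4, -0.0, -0.2, 27.7] rows>= 3.9
[-25.1, 91.7, 0.4, -0.1, -0.2, 30.0] rows>= 4.2
[-28.0, 96.4, 0.3, -0.1, -0.2, 31.7] rows>= 4.4
[-31.0, 101.1, 0.3, -0.1, -0.2, 33.5] rows>= 4.7
[-34.1, 105.7, 0.3, -0.1, -0.2, 35.2] rows>= 4.9
[-0.    0.71  0.28  1.61 -0.07  0.83]
```

{"name": "move_arm", "arguments": {
  "motion": [-0.5,7.2,0,0,0,2.5,-2,23.8,0,0,0,7.7,-4.9,40.2,0,0,0,12.8,-9.4,56.2,0,0,0,18,-13.8,68.4,0,0,0,22,-18.2,78.6,0,0,0,25.4,-21.6,85.2,0,0,0,27.7,-25.1,91.7,0,0,0,30,-28,96.4,0,0,0,31.7,-31,101.1,0,0,0,33.5,-31,101.1,0,0,0,33.5],
  "force": 45
}}

```text
time_s: 23.7
position: [0.581, 0.0898, 0.1266]
eef_rot: [-0.155, 0.628, 0.742, -0.178]
ft_force: [-7.2, 6.8, 3.3]
opening: 0.0141
gripper_force: 45.3
```

```bash
cat > k.py <<'E'
from h import *
s=sensors.sense();p=np.array(s["position"])*1000;d=DR.T@(p-DO);print("TCP deck",d.round(1),"angle",np.arctan2(d[0],95-d[1]).round(3),"rad",np.hypot(d[0],95-d[1]).round(1),"F deck",(DR.T@np.array(s["ft_force"])).round(1),"grip",s["gripper_force"])
plan(kn(0,56),kn(-.03,56))
E
python3 k.py
```

```text
TCP deck [  2.7 -90.5  56.5] angle 0.015 rad 185.5 F deck [ 6.8 -7.9  0.3] grip 45.33162295818329
t 23.7 pos [581.   89.8 126.6] open 14.1 F [-7.2  6.8  3.3] grip 45.3
[-0.5, 2.7, 0.5, -0.3, -0.4, 0.1] rows>= 0.1
[-0.6, 8.3, 0.4, -0.3, -0.4, 1.8] rows>= 0.3
```

{"name": "move_arm", "arguments": {
  "motion": [0.8,2,0,0,0,0.5,1,4,0,0,0,1,1,4,0,0,0,1]
}}

```text
time_s: 23.95
position: [0.5812, 0.0899, 0.1263]
eef_rot: [-0.155, 0.633, 0.736, -0.183]
ft_force: [-19.7, 0.3, 12.0]
opening: 0.0142
gripper_force: 45.8
```

```bash
python3 k.py
```

```text
TCP deck [  2.3 -90.6  56.4] angle 0.013 rad 185.6 F deck [22.7 -3.5  1.9] grip 45.81625699996948
t 23.95 pos [581.2  89.9 126.3] open 14.2 F [-19.7   0.3  12. ] grip 45.8
[-0.5, 2.4, 0.3, -0.7, -0.3, -0.8] rows>= 0.2
[-0.5, 7.9, 0.3, -0.7, -0.2, 0.9] rows>= 0.2
```

{"name": "move_arm", "arguments": {
  "motion": [0,2,0,0,0,0.5,0,4,0,0,0,1,0,4,0,0,0,1]
}}

```text
time_s: 24.2
position: [0.5815, 0.0896, 0.126]
eef_rot: [-0.156, 0.639, 0.73, -0.187]
ft_force: [-32.9, -3.8, 22.2]
opening: 0.0138
gripper_force: 46.9
```

```bash
python3 k.py
```

```text
TCP deck [  2.  -90.3  56.2] angle 0.011 rad 185.3 F deck [39.5 -1.6  4.7] grip 46.871324479579926
t 24.2 pos [581.5  89.6 126. ] open 13.8 F [-32.9  -3.8  22.2] grip 46.9
[-0.2, 2.0, 0.1, -1.1, -0.2, -1.9] rows>= 0.3
[-0.1, 7.6, 0.0, -1.1, -0.2, -0.1] rows>= 0.2
```

Force rises to 39 N with no motion, which is a hard stop well above the 3–5 N detent, so the bar is home. Backing off the push, releasing and retracting.

{"name": "move_arm", "arguments": {
  "motion": [0,-4,0,0,0,-1,0,-7,0,0,0,-1.9,0,-7,0,0,0,-1.9]
}}

```text
time_s: 24.45
position: [0.5809, 0.0895, 0.1265]
eef_rot: [-0.155, 0.628, 0.742, -0.179]
ft_force: [-8.0, 0.9, 2.3]
opening: 0.0143
gripper_force: 45.8
```

{"name": "move_arm", "arguments": {
  "motion": [0,0,0,0,0,0,0,0,0,0,0,0,0,0,0,0,0,0,0,0,0,0,0,0,0,0,0,0,0,0],
  "jaw": 45
}}

```text
time_s: 24.87
position: [0.5838, 0.09, 0.1258]
eef_rot: [-0.152, 0.629, 0.741, -0.178]
ft_force: [0.6, 0.0, -0.6]
opening: 0.0453
gripper_force: 0.0
```

{"name": "move_arm", "arguments": {
  "motion": [0,0,-15,0,0,0,0,0,-35,0,0,0,0,0,-60,0,0,0,0,0,-80,0,0,0,-20,0,-90,0,0,0,-20,-40,-100,0,0,0,-20,-80,-120,0,0,0,-20,-120,-140,0,0,0,-20,-160,-150,0,0,0,-20,-200,-150,0,0,0,-20,-200,-150,0,0,0]
}}

```text
time_s: 25.78
position: [0.475, 0.0516, 0.3561]
eef_rot: [-0.151, 0.629, 0.742, -0.176]
ft_force: [0.3, 0.5, 0.0]
opening: 0.0449
gripper_force: 0.0
```

Run:
```python
from h import *
s=viewer.grab_frame("scene");cv2.imwrite("pics/s10.png",s[:,:,::-1]);t=viewer.grab_frame("top");cv2.imwrite("pics/t10.png",t[:,:,::-1])
for a in(0,.05,.13):print(a,"knob pred",proj("scene",kn(a,73)[0]/1000).round(1))
for c,A,k in blobs(s,(0,0,0),(180,255,45),(345,165,385,215),8):print(c,A)
a=cv2.resize(s[130:280,200:520],(800,375),interpolation=cv2.INTER_CUBIC)
cv2.imwrite("pics/c10.png",a[:,:,::-1])
print(sensors.sense()["position"],sensors.sense()["ft_force"])
```

```text
0 knob pred [373.5 195. ]
0.05 knob pred [371.6 191.7]
0.13 knob pred [368.1 186.7]
[372.78547855 194.91419142] 50.5
[360.         208.60416667] 8.0
[0.47814665 0.05194789 0.35226576] [ 0.71871416  0.32662965 -0.33783593]
```

View pics/c10.png

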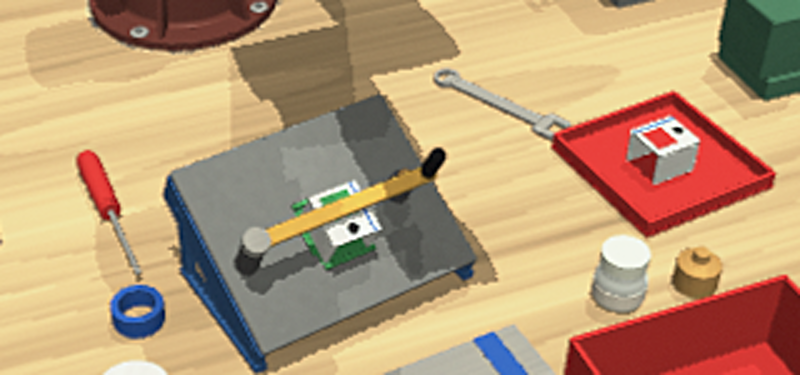

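The bar lies across the green-tagged bracket, with the knob at (372.8,194.9) against (373.5,195.0) predicted for home. The red-tagged bracket stands upright in the tray and the bystanders in view look undisturbed. Handing in.

```bash
python3 -c "
from workcell import job
print(job.hand_in())"
```

```text
the job is handed in; nothing more can be done
None
```

The job is handed in at about 26 s: green-tagged bracket seated in the nest, red-tagged bracket upright in the tray, and the keeper at its hard stop (39 N push just before release) and still at home in the last picture; hand-in returned no verdict.

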